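# Clip the work light onto the inspection stand

## Robot

A 7-joint arm with a two-finger parallel gripper is mounted at the origin on a cart in front of the work surface, level with it; the furniture and walls round the work are solid. World frame = base frame: x ahead of the robot, y to its left, z up, the work surface at z = 0. Lengths are in mm, angles in degrees, forces in N, time in s.
With the tool pointing down it reaches from about 400 to 875 mm from the base axis. Payload 19.3 kg.
Tool frame: the origin (TCP) lies midway between the tips of the shut fingers; the grasp point (between the pads) lies 19 mm behind it; z points along the fingers, y is the line along which they close (so a half turn about z gives the same grasp; the last joint's range is limited). The gripper opens to 85 mm and grips with 20 to 120 N. Pads are 22 mm wide; open, the fingers measure 114 mm over their backs; the gripper's body (76 mm by 85 mm) begins 54 mm behind the grasp point. The pads swing forward as they close: fully open they stand 13 mm farther back than shut.
Start: joints at [-4.022, 29.874, -2.08, 91.645, 1.215, 58.505, -6.463], TCP at [624.992, -0.025, 231.291] pointing down, gripper open.
Joint ranges: [-166.77, 166.77], [-17.47, 122.26], [-85.68, 81.53], [9.62, 139.38], [-72.42, 252.41], [9.2, 110.78], [-144.41, 144.41]. Speed limits (degrees/s): [108.29, 108.29, 136.94, 136.94, 172.46, 172.46, 172.46].

## Interface

Orientations are given as a 3x3 rotation matrix whose columns are the frame's x, y, z axes.
In Python, from plant import manip gives the robot as it stands.
- The arm moves only by the tool drive_tool, never from a script. Its argument "commands" is a list of rows, each a list of 5 numbers: the shift along the tool's x, y, z each as a share of 0.5 m, from -1 to 1, then the turn about the tool's z as a share of pi/2 rad, from -1 to 1, then the opening, from -1 (shut) to 1 (fully open). A call has 1 to 10 rows; each row is the pose to reach, as a shift and turn from the pose commanded when the call began, along the tool's axes at that moment; what a row does not reach only later rows make up. A row lasts 1/8 s, in which the tool goes at most 62.5 mm and 10.7 degrees, less where a joint would pass 70% of its speed; a pose out of reach is approached as far as the arm can. A call with a number of a shift or a turn outside -1 to 1 is refused whole. A call with a gripper value outside its range is refused whole. The fingers move at their own pace and stop on an object; "force" is the grip in N (left out, the last holds). Time passes only in rows, so rows that repeat a pose let the fingers close. It gives the time, the measured TCP pose, the force, the opening and the grip force at its end, in the units of the state.
- manip.get_obs(): the state, without advancing time (a new reading comes with each control period).
- manip.snapshot(name): name is "scene" or "side" or "wrist"; returns (picture, depth): 480x640x3 uint8, blue, green, red; 480x640 float32, mm along the optical axis (not along the pixel's ray), 0 where there is no reading.
- manip.calibration(name): a dict with "vfov" (degrees; the focal length in pixels is half the picture's height over the tangent of half this angle, whatever the lens; pixels are square), "cx", "cy" (the principal point, pixels), "pose" (4x4, takes a point from camera to world coordinates). Camera axes: x right, y up, looking along -z (the intrinsics and any distortion apply to the point x, -y, -z); pixel columns grow to the right and rows downward; lengths in mm; the calibration is good to about 2 mm. A picture is of the moment at which its call begins: read the wrist's pose just before it. calibration takes no time and is no camera call; for the wrist camera it gives the pose at the moment of the call.
- manip.job_done(): hands the job in; it is judged then, once.
Trained networks look in the newest picture that a camera, given by its name, has taken for a name from the list of things; names that differ only in an ending like _2 or _b are one class to them, and where a whole thing is asked for, a point or a joint stands for the part that bears it (a point fixed in the world has none). Each returns a list of dicts, best first, with "p" (0 to 1); they miss things now and then, are a little off and sometimes report something else, mostly with a low value. They report only what shows in the picture. A call takes as long as a camera call. They do not tell look-alikes from the thing itself.
- manip.trace(label, camera): "pixels" (480x640 bool, what is visible of it) and "rect" ([left, top, right, bottom] in pixels, round what is visible of it).
The state is a dict: "time_s": time; "q": joint angles; "joint_vel": joint speeds; "effort": joint torques, N m; "tool_pos": TCP position; "orientation": TCP orientation; "force": force on the tool from outside, world axes, zero at the start; "ft_torque": the same for the moment, N m; "gripper_width": finger opening in mm; "grasp_force": force on a finger pad.
Only numpy, scipy, OpenCV 4.12 (cv2) and the standard library are available. Lean on these libraries where they do the work, as an engineer would, in place of code of your own. Each camera call takes 0.05 s, during which the arm holds its last target. There are 200 camera calls.

## Task

Light up the bearing on the inspection stand: lift the orange clip light out of its charging dock by the lamp head and lay it flat on the open bench, because the dock hides the handles. Then take it by its two handles, squeeze the jaws open and clip it level round the upper half of the stand's column, seated in the jaws' notches and with the lamp facing the bearing, and let go. Do not shift the bearing.

Things in the scene. Friction and masses are not known exactly. Their poses are not given: they have to be found in the camera images.
- clip_light: grey spring clip 126 mm long, 18 mm high, with an orange lamp head on top; 0.13 kg. Two mirrored halves turn on a pivot; this body is the half on the +y side, which carries the lamp. Origin on the pivot axis at the underside; x to the jaws (tips at 57 mm), z up; the lamp shines along +y, 50 degrees down. The clip's middle line is this x turned about z by minus half of joint clip_jaw
- clip_grip (a point): point on the middle line of the shut clip between its splayed handles, 54 mm behind the pivot, 9 mm above the underside: the place to squeeze from above. Handles there are 59 mm wide outside at rest, 30 mm fully squeezed (outer faces then flat and parallel); their ends lie 69 mm behind the pivot, 67 mm apart outside
- clip_jaw (a joint): opening angle between the halves: 0 shut, 0.54 fully squeezed (jaw tips 27 mm apart), about 0.11 clipped on the column and released. A spring shuts it: full squeeze takes about 22 N at the handles, 40 to 60 N of grip holds it firmly against its stop. Shut jaws cannot be pushed onto the column
- clip_seat (a point): where the column's axis lies when it sits in the 90 degree notch of the jaw: 42 mm ahead of the pivot, 9 mm above the underside, 2.3 mm to -y of this half's x axis (so on the clip's middle line once clipped on the column). A fixed stop in the throat ends 12 mm behind it: push the column in to the stop (4 mm past the seat), as the clip draws back some 4 mm when the handles spread
- lamp_head (a point): centre of the lamp head, an orange block 36 mm wide along the light's x with flat upright ends to grip, about 34 mm deep and high as it is tilted; 4 mm ahead of the pivot, 43 mm above the clip's underside. It reaches from 26 to 60 mm above the underside; fingertips 22 mm or more above the underside clear the clip below
- dock: black charging dock, fixed. Floor plate 110 x 92 mm, 8 mm thick; walls 30 mm high round the light's handles on three sides with 3 mm of play, open towards the jaws and above. Origin at bench height under the light's pivot, axes as the light's, which lies on the plate. Dock and stand are side by side, either on the left; the bench midway between them (x 0.40 to 0.58, y -0.14 to -0.02) is clear
- stand: inspection stand, fixed: dark plate 180 x 130 mm (x by y), top 30 mm above the bench; origin at the plate's centre at bench height. A bare steel column of 16 mm diameter stands 65 mm behind the centre (at +x of the stand), its top 200 mm above the bench; its foot boss ends at 50 mm. The front is -x
- column_top (a point): centre of the column's top end, on its axis, 200 mm above the bench
- bearing: loose ball bearing, 52 mm diameter, 15 mm high, lying on the plate in front of the column; origin at the centre of its underside
Mind the look-alikes: they are no part of the job. What is shaped like the clip_light but yellow is not meant.

How it is judged:
By the outcome, as a careful person would: the job done as asked, in the order asked, and still so for the second after the job is handed in, with the robot touching nothing.
It also fails if it takes over 54 s, if anything falls off the work surface, if the arm or the gripper's body presses on something with over 40 N, if the wrist force passes 120 N, or if a joint passes its speed limit or range.

## Working session

There is one attempt and no reset: what is moved stays moved. The work goes in short steps, Python scripts to look and compute and a tool call to move; the robot and the scene stay as the last step left them, time stands still between calls to the robot, and variables do not carry over. Pictures are saved under pics/ and viewed, at most 10 in all, crops included, and the job is handed in when it is done.

Besides the shell and the picture viewer there is one more tool, called after "Emit:" by a JSON object that holds its "fn" and its "kwargs". drive_tool: Moves the arm, as the interface text tells. Shift numbers are shares of 0.5 m and turn numbers shares of pi/2 rad, none past 1 either way. Its arguments: {"type":"object","properties":{"commands":{"type":"array"},"force":{"type":"number"}},"required":["commands"]}

```bash
ls; mkdir -p pics; cat > h.py <<'E'
import numpy as np, cv2
from plant import manip
def snap(n):
    c=manip.calibration(n); im,d=manip.snapshot(n); return im,d,c
def K(c,h=480):
    f=h/2/np.tan(np.radians(c["vfov"])/2); return f
def cloud(d,c):
    f=K(c); v,u=np.mgrid[0:480,0:640]
    P=np.stack([(u-c["cx"])/f*d,-(v-c["cy"])/f*d,-d],-1)
    T=np.array(c["pose"]); W=P@T[:3,:3].T+T[:3,3]; W[d<=0]=np.nan; return W
def ray(u,v,c):
    f=K(c);T=np.array(c["pose"]);r=T[:3,:3]@np.array([(u-c["cx"])/f,-(v-c["cy"])/f,-1]);return T[:3,3],r
def proj(p,c):
    T=np.array(c["pose"]);q=T[:3,:3].T@(np.array(p)-T[:3,3]);f=K(c);return c["cx"]+f*q[0]/-q[2],c["cy"]-f*q[1]/-q[2]
E
python3 - <<'E'
from h import *
o=manip.get_obs(); print(o["time_s"],o["tool_pos"],o["orientation"])
ims=[]
for n in("scene","side","wrist"):
    im,d,c=snap(n); print(n,{k:(np.round(v,3).tolist() if k=="pose" else v) for k,v in c.items()}); np.savez(f"{n}0.npz",im=im,d=d); 
    if n!="wrist": ims.append(im)
    cv2.imwrite(f"pics/{n}0.png",im)
    W=cloud(d,c)
    for l in("clip_light","stand","dock","bearing","lamp_head"):
        for r in manip.trace(l,n):
            m=r["pixels"]; print(n,l,round(r["p"],2),np.round(r["rect"]).tolist(), im[m].mean(0).round(),np.nanmedian(W[m],0).round(0))
E
```

```text
pics
0.0 [ 6.24660474e+02 -3.21120987e-02  2.30707843e+02] [[-3.26129785e-05  9.99999326e-01 -1.16088454e-03]
 [ 9.99999996e-01  3.25158554e-05 -8.36818145e-05]
 [-8.36440109e-05 -1.16088726e-03 -9.99999323e-01]]
scene {'vfov': 52.640388268604696, 'cx': 315.97086553513634, 'cy': 233.00231485300299, 'pose': [[0.556, 0.574, -0.601, 51.283], [-0.831, 0.396, -0.391, -426.974], [0.013, 0.717, 0.697, 722.744], [0.0, 0.0, 0.0, 1.0]]}
scene clip_light 0.64 [375.0, 250.0, 420.0, 302.0] [ 60. 107. 143.] [ 633. -223.   17.]
scene clip_light 0.61 [352.0, 320.0, 424.0, 375.0] [ 82.  94. 118.] [ 507. -291.   25.]
scene clip_light 0.55 [198.0, 220.0, 220.0, 242.0] [ 94. 100. 104.] [524. 139.  43.]
scene stand 0.86 [163.0, 142.0, 268.0, 265.0] [45. 45. 46.] [563. 126.  29.]
scene dock 0.71 [337.0, 324.0, 419.0, 393.0] [38. 39. 41.] [ 470. -271.    9.]
scene bearing 0.77 [196.0, 220.0, 223.0, 244.0] [ 94. 100. 104.] [524. 138.  43.]
scene lamp_head 0.78 [373.0, 246.0, 426.0, 303.0] [ 61. 108. 143.] [ 635. -223.   17.]
scene lamp_head 0.61 [352.0, 319.0, 424.0, 376.0] [ 82.  93. 117.] [ 507. -291.   2
[... 969 characters left out ...]
': [[1.0, 0.001, 0.001, 625.484], [-0.001, 0.948, 0.318, 82.084], [-0.001, -0.318, 0.948, 373.618], [0.0, 0.0, 0.0, 1.0]]}
wrist clip_light 0.59 [288.0, 346.0, 386.0, 406.0] [ 63. 118. 152.] [ 650. -209.   17.]
wrist clip_light 0.56 [195.0, 397.0, 268.0, 441.0] [70. 75. 82.] [ 517. -274.   24.]
wrist stand 0.81 [123.0, 0.0, 352.0, 148.0] [48. 49. 50.] [575. 129.  30.]
wrist dock 0.59 [194.0, 374.0, 257.0, 417.0] [32. 36. 40.] [ 514. -242.    8.]
wrist bearing 0.83 [167.0, 16.0, 229.0, 84.0] [129. 137. 141.] [527. 143.  45.]
wrist lamp_head 0.72 [288.0, 345.0, 388.0, 407.0] [ 63. 118. 151.] [ 651. -208.   17.]
wrist lamp_head 0.71 [191.0, 396.0, 257.0, 442.0] [70. 75. 83.] [ 516. -273.   24.]
```

View pics/scene0.png

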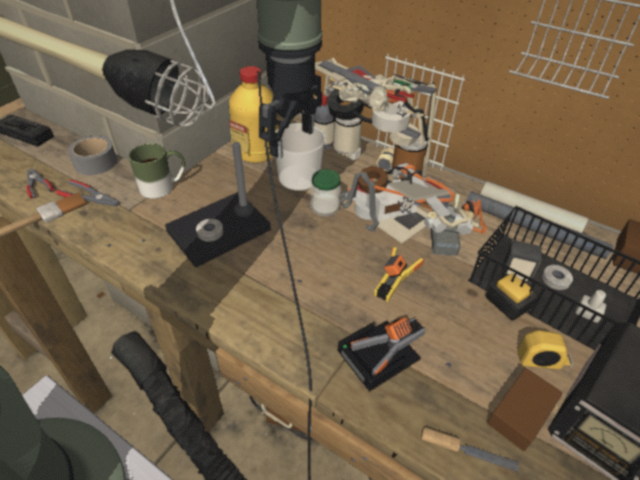

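```bash
python3 - <<'E'
from h import *
a=np.load("scene0.npz")["im"][300:400,325:445]; b=np.load("side0.npz")["im"][205:295,340:440]
f=lambda x:cv2.resize(x,(390,390))
cv2.imwrite("pics/crop0.png",np.hstack([f(a),f(b)]))
E
```

```text
(no output)
```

View pics/crop0.png

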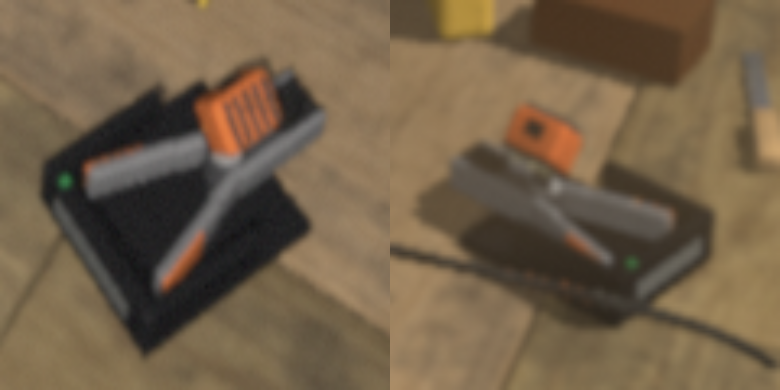

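The scene view shows two candidates. The yellow clip with an orange lamp, loose at (397,268), is the look-alike. The grey clip with an orange lamp in the black dock at (392,345) is the one I want, and the crop confirms it: grey halves, jaws pointing away from the robot (up and right), handles in the dock. The stand is at (218,225), the column at (241,180) and the bearing at (209,230).

```bash
python3 - <<'E'
from h import *
for n in("scene","side","wrist"):
    z=np.load(n+"0.npz"); im,d=z["im"],z["d"]; c=manip.calibration(n); W=cloud(d,c)
    hsv=cv2.cvtColor(im,cv2.COLOR_BGR2HSV)
    X,Y,Z=W[...,0],W[...,1],W[...,2]
    box=lambda a,b,e,f,g,h:(X>a)&(X<b)&(Y>e)&(Y<f)&(Z>g)&(Z<h)
    # column
    for zz in(70,110,150,180):
        m=box(590,690,70,190,zz-12,zz+12)
        if m.sum():print(n,"col",zz,m.sum(),np.nanmedian(W[m],0).round(1),np.ptp(W[m],0).round(0))
    m=box(590,690,70,190,60,230); print("coltop",np.nanpercentile(Z[m],[50,90,98,100]).round(0) if m.sum() else None)
    # lamp
    org=(hsv[...,0]<16)&(hsv[...,1]>130)&(hsv[...,2]>90)
    m=box(440,580,-340,-210,20,90)&org&(Z>38)
    if m.sum():
        P=W[m]; print(n,"lamp",m.sum(),P.mean(0).round(1),P.min(0).round(0),P.max(0).round(0), "zmax",np.percentile(P[:,2],98).round(0))
    m=box(440,580,-340,-210,16,34)&(hsv[...,1]<70)&(hsv[...,2]>90)
    if m.sum()>10:
        P=W[m];q=P[:,:2]-P[:,:2].mean(0); print(n,"grey",m.sum(),P.mean(0).round(1),P.min(0).round(0),P.max(0).round(0))
    m=box(380,600,-380,-180,3,13)&(hsv[...,2]<80)
    if m.sum()>20:
        r=cv2.minAreaRect(W[m][:,:2].astype(np.float32)); print(n,"plate",m.sum(),r)
    m=box(460,700,40,220,25,35)&(hsv[...,2]<90)
    if m.sum()>20:
        r=cv2.minAreaRect(W[m][:,:2].astype(np.float32)); print(n,"stand",m.sum(),r)
    m=box(460,600,60,200,41,50); P=W[m]
    print(n,"bearing",m.sum(),P.min(0).round(0),P.max(0).round(0),P.mean(0).round(0))
E
```

```text
scene col 70 67 [612.6 123.6  70.5] [16. 17. 24.]
scene col 110 78 [612.3 123.3 110.4] [15. 15. 24.]
scene col 150 81 [612.6 122.7 149.7] [13. 15. 23.]
scene col 180 89 [612.5 123.3 180.7] [14. 14. 23.]
coltop [145. 198. 202. 204.]
scene lamp 323 [ 511.9 -288.6   59.6] [ 496. -307.   46.] [ 536. -269.   69.] zmax 67.0
scene grey 552 [ 500.9 -280.8   23.5] [ 442. -322.   16.] [ 571. -233.   29.]
scene plate 1436 ((486.1594543457031, -271.8265075683594), (125.15678405761719, 217.4541473388672), 87.60589599609375)
scene stand 2938 ((554.6656494140625, 147.02334594726562), (132.470458984375, 180.04632568359375), 72.66472625732422)
scene bearing 340 [499. 115.  41.] [598. 167.  47.] [525. 140.  44.]
side col 70 88 [612.3 133.7  69.4] [10. 12. 23.]
side col 110 5 [609.7 130.2  98.4] [2. 5. 3.]
coltop [203. 219. 222. 225.]
side lamp 177 [ 515.5 -279.4   57.5] [ 498. -293.   41.] [ 538. -269.   68.] zmax 67.0
side grey 350 [ 500.7 -281.    23.4] [ 440. -314.   16.] [ 572. -220.   33.]
side plate 333 ((488.2294616699219, -265.3525390625), (86.85826110839844, 115.97518920898438), 71.7499084472
[... 196 characters left out ...]
ol 70 80 [619.1 122.3  70.4] [15.  6. 24.]
wrist col 110 121 [619.3 122.3 110.5] [15.  5. 24.]
wrist col 150 209 [619.  122.3 151.4] [15.  6. 24.]
wrist col 180 338 [619.4 122.2 181.3] [15.  9. 24.]
coltop [202. 220. 223. 225.]
wrist lamp 56 [ 518.1 -271.7   53.8] [ 511. -275.   50.] [ 525. -267.   58.] zmax 56.0
wrist grey 223 [ 503.4 -265.4   25.7] [ 477. -299.   24.] [ 544. -239.   31.]
wrist plate 1083 ((520.4649047851562, -269.2403564453125), (66.38264465332031, 100.40518188476562), 69.80069732666016)
wrist stand 18442 ((556.5611572265625, 148.88478088378906), (129.1224365234375, 179.1551055908203), 71.82191467285156)
wrist bearing 2871 [501. 116.  41.] [600. 168.  48.] [527. 143.  45.]
```

Emit:
{"fn": "drive_tool", "kwargs": {"commands": [[-0.5,-0.22,0,0.22,1],[-0.5,-0.22,0,0.22,1],[-0.5,-0.22,0,0.22,1],[-0.5,-0.22,0,0.22,1],[-0.5,-0.22,0,0.22,1],[-0.5,-0.22,0,0.22,1],[-0.5,-0.22,0,0.22,1]], "force": 40}}

```text
time_s: 1.78
tool_pos: [515.5, -249.1, 231.3]
orientation: [[0.338, 0.941, 0.0], [0.941, -0.338, 0.0], [0.001, 0.0, -1.0]]
force: [-0.2, 0.4, 0.4]
gripper_width: 85.4
grasp_force: 0.0
```

```bash
python3 - <<'E'
from h import *
o=manip.get_obs(); print(o["time_s"],o["tool_pos"].round(1),o["orientation"].round(3).tolist(),o["force"])
im,d,c=snap("wrist"); np.savez("wrist1.npz",im=im,d=d); cv2.imwrite("pics/wrist1.png",im)
W=cloud(d,c);hsv=cv2.cvtColor(im,cv2.COLOR_BGR2HSV)
X,Y,Z=W[...,0],W[...,1],W[...,2]
box=(X>430)&(X<590)&(Y>-345)&(Y<-200)
org=(hsv[...,0]<16)&(hsv[...,1]>130)&(hsv[...,2]>90)
P=W[box&org&(Z>36)];print("lamp",len(P),P.mean(0),P.min(0),P.max(0),cv2.minAreaRect(P[:,:2].astype(np.float32)))
P=W[box&(Z>21)&(Z<30)&(hsv[...,2]>60)];print("clip",len(P),P.mean(0))
for lo,hi in((3,14),):
    P=W[box&(Z>lo)&(Z<hi)&(hsv[...,2]<80)];print("plate",cv2.minAreaRect(P[:,:2].astype(np.float32)))
# top-down ortho map of z 15..34
M=np.zeros((400,400,3),np.uint8)
m=box&(Z>14)
ix=((-Y[m]-200)/150*400).astype(int).clip(0,399); iy=((590-X[m])/160*400).astype(int).clip(0,399)
M[iy,ix]=im[m]; M=cv2.dilate(M,np.ones((3,3)))
cv2.imwrite("pics/comb1.png",np.hstack([cv2.resize(M,(400,480)),cv2.resize(im[:, 120:520],(400,480))]))
E
```

```text
1.775 [ 515.5 -249.1  231.3] [[0.338, 0.941, 0.0], [0.941, -0.338, 0.0], [0.001, 0.0, -1.0]] [-0.16302273  0.44029955  0.41008108]
lamp 853 [ 519.33812878 -283.07716367   62.10823541] [ 497.52684585 -306.44539193   50.3000545 ] [ 552.23021029 -241.1592183   309.46645734] ((528.5294799804688, -272.82073974609375), (71.33405303955078, 39.554264068603516), 53.66769027709961)
clip 1644 [ 503.38444184 -275.65779151   25.19559524]
plate ((501.8774719238281, -278.8926696777344), (91.48777770996094, 140.32208251953125), 66.71524047851562)
```

View pics/comb1.png

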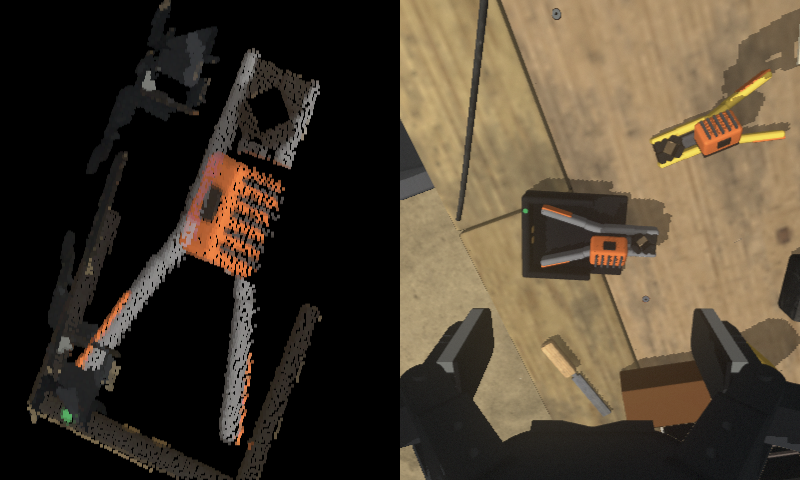

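The left panel is an overhead map. The jaws point to +x and a little -y, at a yaw of about -23°. The fins are on the -y side, so the lamp shines to +y. The lamp sits at about (235,215) in the map.

```bash
cat >> h.py <<'E'
def clipfit(im,d,c,box,z0=8):
    """lamp rectangle + pivot/yaw from the clip's top face symmetry"""
    W=cloud(d,c);hsv=cv2.cvtColor(im,cv2.COLOR_BGR2HSV);X,Y,Z=W[...,0],W[...,1],W[...,2]
    b=(X>box[0])&(X<box[1])&(Y>box[2])&(Y<box[3])
    org=(hsv[...,0]<18)&(hsv[...,1]>110)&(hsv[...,2]>70)
    L=W[b&org&(Z>z0+28)&(Z<z0+66)]
    G=W[b&~org&(Z>z0+12)&(Z<z0+22)&(hsv[...,1]<80)&(hsv[...,2]>75)]
    return L,G
E
python3 - <<'E'
from h import *
c=manip.calibration("wrist"); z=np.load("wrist1.npz"); L,G=clipfit(z["im"],z["d"],c,(430,590,-345,-200))
print(len(L),cv2.minAreaRect(L[:,:2].astype(np.float32)),L[:,2].min(),np.percentile(L[:,2],99))
for a in(-21,-23,-25,-27):
    t=np.radians(a);e=np.array([np.cos(t),np.sin(t)]);n=np.array([-e[1],e[0]])
    s=L[:,:2]@e; w=L[:,:2]@n; k=np.percentile(s,[1,99]);k2=np.percentile(w,[1,99])
    g=G[:,:2]@e; gn=G[:,:2]@n; tips=gn[g>np.percentile(g,99.5)-25]
    print(a,"lampx",k.round(1),np.ptp(k).round(1),"mid",(k.mean()*e+k2.mean()*n).round(1),np.ptp(k2).round(1),"G",np.percentile(g,[.5,99.5]).round(1),"jaw mid n",((tips.min()+tips.max())/2).round(1),"hand mid",((gn[g<np.percentile(g,.5)+35].min()+gn[g<np.percentile(g,.5)+35].max())/2).round(1))
Z=np.load("wrist0.npz");
# bearing from scene/side/wrist0 top annulus
for n in("scene","side"):
    z=np.load(n+"0.npz");W=cloud(z["d"],manip.calibration(n));P=W.reshape(-1,3)
    P=P[(P[:,2]>42)&(P[:,2]<50)&(P[:,0]>480)&(P[:,0]<570)&(P[:,1]>90)&(P[:,1]<190)];print(n,cv2.minEnclosingCircle(P[:,:2].astype(np.float32)))
E
```

```text
883 ((518.2686767578125, -286.4931945800781), (30.794647216796875, 35.711708068847656), 68.20149993896484) 50.276342517679495 67.65734506041515
-21 lampx [569.3 603.9] 34.6 mid [ 518.5 -286.1] 28.6 G [503.1 639.5] jaw mid n -82.4 hand mid -79.4
-23 lampx [571.5 606.2] 34.6 mid [ 518.3 -286. ] 28.7 G [504.6 642.1] jaw mid n -60.6 hand mid -61.2
-25 lampx [573.3 607.8] 34.5 mid [ 518.2 -286. ] 28.9 G [505.5 643.7] jaw mid n -38.7 hand mid -42.9
-27 lampx [574.2 608.8] 34.7 mid [ 518.2 -285.8] 29.2 G [505.7 644.7] jaw mid n -16.6 hand mid -24.6
scene ((526.2752685546875, 141.3173065185547), 27.57648468017578)
side ((525.6314086914062, 142.20770263671875), 27.410253524780273)
```

Emit:
{"fn": "drive_tool", "kwargs": {"commands": [[-0.067,0.031,0.1,0.033,1],[-0.067,0.031,0.2,0.033,1],[-0.067,0.031,0.3,0.033,1],[-0.067,0.031,0.36,0.033,1],[-0.067,0.031,0.397,0.033,1],[-0.067,0.031,0.397,0.033,1],[-0.067,0.031,0.397,0.033,1]]}}

```text
time_s: 2.7
tool_pos: [519.0, -286.9, 34.0]
orientation: [[0.387, 0.922, 0.001], [0.922, -0.387, -0.001], [0.0, 0.002, -1.0]]
force: [-0.2, -1.1, 0.6]
gripper_width: 85.3
grasp_force: 0.0
```

Emit:
{"fn": "drive_tool", "kwargs": {"commands": [[0,0,0,0,-0.5],[0,0,0,0,-0.5],[0,0,0,0,-0.5],[0,0,0,0,-0.5],[0,0,0,0,-0.5],[0,0,0,0,-0.5]], "force": 40}}

```text
time_s: 3.45
tool_pos: [518.4, -286.9, 33.3]
orientation: [[0.387, 0.922, 0.0], [0.922, -0.387, -0.0], [-0.0, 0.0, -1.0]]
force: [-1.1, 0.4, 7.4]
gripper_width: 35.1
grasp_force: 39.7
```

Emit:
{"fn": "drive_tool", "kwargs": {"commands": [[0,0,-0.05,0,-0.5],[0,0,-0.1,0,-0.5],[0,0,-0.2,0,-0.5],[0,0,-0.28,0,-0.5],[0,0,-0.28,0,-0.5]]}}

```text
time_s: 4.08
tool_pos: [519.4, -287.5, 175.7]
orientation: [[0.387, 0.922, 0.004], [0.922, -0.387, -0.002], [-0.0, 0.005, -1.0]]
force: [-0.9, -0.1, -1.3]
gripper_width: 35.5
grasp_force: 40.8
```

```bash
python3 - <<'E'
from h import *
o=manip.get_obs(); print(o["time_s"],o["tool_pos"].round(1),o["q"].round(1),o["gripper_width"],o["force"].round(1))
ims=[]
for n in("scene","side"):
    im,d,c=snap(n); W=cloud(d,c)
    if n=="scene":
        for u,v in((285,260),(290,290),(296,310),(303,340),(306,370)):
            w=W[v-2:v+3,u-8:u+9]; g=im[v-2:v+3,u-8:u+9].sum(-1); k=np.unravel_index(g.argmin(),g.shape); print(u,v,g.min(),w[k].round(0))
    u,v=map(int,proj(o["tool_pos"],c)); u=min(max(u,100),540); v=min(max(v,100),380); ims.append(cv2.resize(im[v-100:v+100,u-100:u+100],(400,400)))
    X,Y,Z=W[...,0],W[...,1],W[...,2]; m=(X>395)&(X<590)&(Y>-160)&(Y<-5)&(Z>8)&(Z<120); print(n,"obst",m.sum(), W[m].min(0).round() if m.any() else "",W[m].max(0).round() if m.any() else "")
cv2.imwrite("pics/lift.png",np.hstack(ims))
E
```

```text
4.075 [ 519.4 -287.5  175.7] [ 19.1  30.7   5.9 100.2  -4.   49.1   4. ] 35.47257112879279 [-0.9 -0.1 -1.3]
285 260 197 [499. -79. 105.]
290 290 182 [ 469. -113.   83.]
296 310 189 [ 450. -134.   67.]
303 340 196 [ 417. -169.   43.]
306 370 189 [ 389. -199.   18.]
scene obst 320 [ 422. -160.   49.] [522. -52. 120.]
side obst 188 [ 422. -160.   48.] [519. -53. 118.]
```

View pics/lift.png

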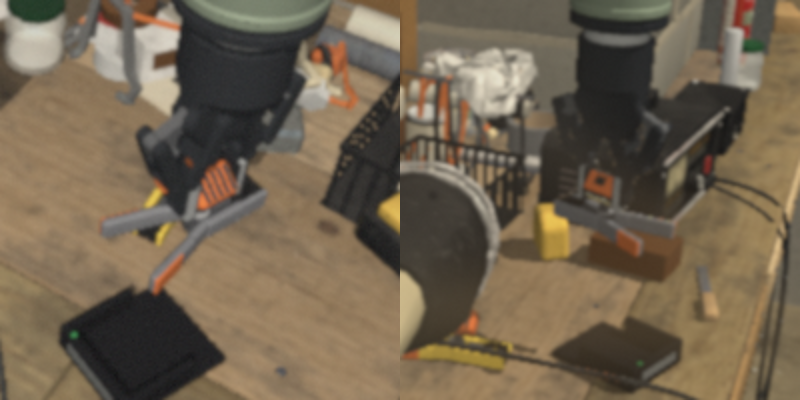

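The light is lifted: its jaws and handles hang level from the lamp grip. A dark cable hangs in the air across the clear bench area, so I'll trace it in 3D before travelling.

```bash
python3 - <<'E'
from h import *
for n in("scene","side"):
    z=np.load(n+"0.npz"); im=z["im"]; W=cloud(z["d"],manip.calibration(n)); 
    im2,d2,c2=snap(n); W2=cloud(d2,c2); cv2.imwrite(f"pics/{n}2.png",im2)
    same=np.abs(W-W2).max(-1)<8
    dark=im.max(-1)<90
    P=W[same&dark]; P=P[(P[:,2]>12)&(P[:,0]>200)&(P[:,0]<900)&(P[:,2]<900)]
    print(n)
    for y in range(-330,120,30):
        q=P[(abs(P[:,1]-y)<4)]
        # distance from line fit
        x=499+(y+79)*110/120; zz=105+(y+79)*87/120
        q=q[(abs(q[:,0]-x)<60)&(abs(q[:,2]-zz)<60)]
        if len(q): print(y,len(q),np.median(q,0).round(0),np.ptp(q,0).round(0))
E
```

```text
scene
-210 2 [ 379. -207.   14.] [2. 1. 0.]
-180 20 [ 408. -180.   37.] [10.  8.  7.]
-150 15 [ 436. -150.   58.] [10.  6.  8.]
-120 18 [ 462. -120.   78.] [10.  8.  9.]
-90 18 [490. -90.  98.] [9. 8. 9.]
-60 12 [516. -60. 118.] [8. 6. 7.]
-30 20 [541. -30. 137.] [12.  7. 10.]
0 21 [569.  -0. 155.] [12.  8.  9.]
30 17 [596.  30. 174.] [11.  7.  8.]
60 10 [628.  59. 192.] [10.  5.  7.]
side
-180 7 [ 404. -178.   35.] [9. 6. 4.]
-150 15 [ 432. -149.   56.] [11.  7. 10.]
-120 16 [ 459. -121.   76.] [11.  7. 11.]
-90 14 [487. -90.  97.] [10.  7. 11.]
-60 7 [514. -59. 117.] [7. 5. 4.]
-30 14 [540. -29. 137.] [10.  8.  9.]
0 14 [566.  -1. 156.] [11.  5.  6.]
90 25 [656.  90. 207.] [11.  8.  9.]
```

View pics/side2.png

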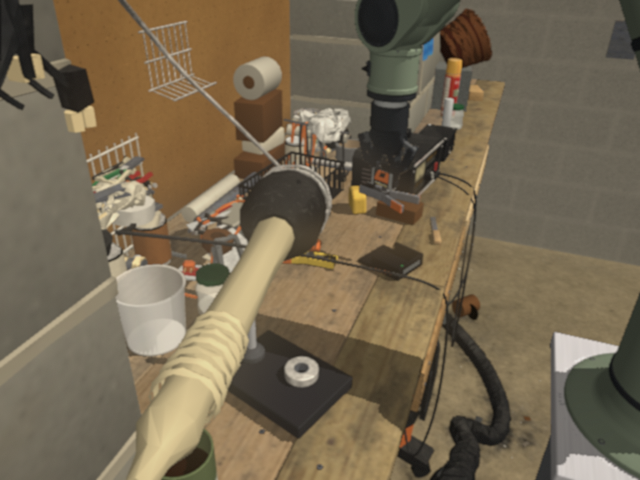

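The cable runs straight from about (380,-207,14) up to (656,90,207). I'll carry the light over it and lay it on the bench to the cable's left, roughly parallel to it.

Emit:
{"fn": "drive_tool", "kwargs": {"commands": [[0,0,-0.12,0,-0.5],[0.05,-0.03,-0.12,-0.1,-0.5],[0.14,-0.1,-0.12,-0.22,-0.5],[0.24,-0.17,-0.12,-0.34,-0.5],[0.33,-0.24,-0.12,-0.46,-0.5],[0.42,-0.3,-0.12,-0.58,-0.5],[0.46,-0.326,-0.12,-0.69,-0.5],[0.46,-0.326,-0.12,-0.786,-0.5],[0.46,-0.326,-0.12,-0.786,-0.5],[0.46,-0.326,-0.12,-0.786,-0.5]]}}

```text
time_s: 5.52
tool_pos: [456.8, -12.0, 232.3]
orientation: [[-0.74, 0.673, -0.001], [0.673, 0.74, 0.0], [0.001, -0.001, -1.0]]
force: [0.6, -0.6, -1.3]
gripper_width: 35.3
grasp_force: 41.0
```

Emit:
{"fn": "drive_tool", "kwargs": {"commands": [[0,0,0.12,0,-0.5],[0,0,0.24,0,-0.5],[0,0,0.33,0,-0.5],[0,0,0.38,0,-0.5],[0,0,0.4,0,-0.5],[0,0,0.41,0,-0.5],[0,0,0.414,0,-0.5],[0,0,0.414,0,-0.5]]}}

```text
time_s: 6.52
tool_pos: [457.4, -11.7, 26.4]
orientation: [[-0.742, 0.67, 0.001], [0.67, 0.742, 0.0], [-0.001, 0.001, -1.0]]
force: [0.3, -0.3, -0.6]
gripper_width: 35.4
grasp_force: 40.9
```

Emit:
{"fn": "drive_tool", "kwargs": {"commands": [[0,0,0.002,0,-0.5],[0,0,0.003,0,-0.5],[0,0,0.003,0,-0.5]]}}

```text
time_s: 6.9
tool_pos: [457.3, -11.7, 25.2]
orientation: [[-0.743, 0.67, 0.001], [0.67, 0.743, -0.0], [-0.001, 0.001, -1.0]]
force: [-4.0, 0.2, 22.4]
gripper_width: 35.3
grasp_force: 44.0
```

Emit:
{"fn": "drive_tool", "kwargs": {"commands": [[0,0,0,0,0.2],[0,0,0,0,0.9],[0,0,0,0,0.9],[0,0,0,0,0.9],[0,0,-0.08,0,0.9],[0,0,-0.2,0,0.9],[0,0,-0.3,0,0.9],[0,0,-0.4,0,0.9],[0,0,-0.4,0,0.9]]}}

```text
time_s: 8.02
tool_pos: [458.4, -11.6, 227.4]
orientation: [[-0.742, 0.67, 0.006], [0.67, 0.742, -0.0], [-0.004, 0.004, -1.0]]
force: [0.6, -0.0, -0.7]
gripper_width: 80.9
grasp_force: 0.0
```

Emit:
{"fn": "drive_tool", "kwargs": {"commands": [[0,-0.05,0,0.11,0.9],[0,-0.109,0,0.22,0.9],[0,-0.109,0,0.33,0.9],[0,-0.109,0,0.44,0.9],[0,-0.109,0,0.55,0.9],[0,-0.109,0,0.66,0.9],[0,-0.109,0,0.77,0.9],[0,-0.109,0,0.88,0.9],[0,-0.109,0,1,0.9],[0,-0.109,0,1,0.9]]}}

```text
time_s: 9.28
tool_pos: [420.1, -52.0, 223.6]
orientation: [[0.669, 0.744, -0.001], [0.744, -0.669, -0.0], [-0.001, -0.001, -1.0]]
force: [0.8, -0.2, 0.4]
gripper_width: 81.0
grasp_force: 0.0
```

```bash
python3 - <<'E'
from h import *
o=manip.get_obs(); print(o["time_s"],o["tool_pos"].round(1),o["orientation"].round(3).tolist())
def fit(n):
    im,d,c=snap(n); np.savez(n+"3.npz",im=im,d=d)
    L,G=clipfit(im,d,c,(370,530,-120,70),0); print(n,len(L),len(G))
    if len(L)>20: print(cv2.minAreaRect(L[:,:2].astype(np.float32)),np.percentile(L[:,2],[1,99]).round(1))
    if len(G)<50: return im,d,c
    print("Gz",np.percentile(G[:,2],[5,50,95]).round(1))
    for a in(44,46,48,50,52):
        t=np.radians(a);e=np.array([np.cos(t),np.sin(t)]);nn=np.array([-e[1],e[0]])
        l=np.percentile(L[:,:2]@e,[1,99]);ln=np.percentile(L[:,:2]@nn,[1,99]);g=G[:,:2]@e;gn=G[:,:2]@nn;r=np.percentile(g,[.5,99.5])
        tj=gn[g>r[1]-25];h=[(lambda q:(np.percentile(q,1),np.percentile(q,99)))(gn[(g>r[0]+k)&(g<r[0]+k+6)]) for k in(5,15,25)]
        print(a,"lamp",l.round(1),ln.round(1),"ends",r.round(1),"jaw n",np.percentile(tj,[1,99]).round(1),"handles",np.round(h,1).tolist())
    return im,d,c
im,d,c=fit("wrist"); fit("scene")
cv2.imwrite("pics/wrist3.png",im)
E
```

```text
9.275 [420.1 -52.  223.6] [[0.669, 0.744, -0.001], [0.744, -0.669, -0.0], [-0.001, -0.001, -1.0]]
wrist 1117 1203
((458.1588439941406, -11.844409942626953), (35.98849105834961, 30.191810607910156), 47.05537796020508) [43.7 59.4]
Gz [15.2 17.2 18.6]
44 lamp [304.2 339.3] [-341.4 -311.5] ends [251.6 374.5] jaw n [-338.5 -307.9] handles [[-360.9, -301.3], [-356.8, -303.2], [-353.9, -304.7]]
46 lamp [292.6 327.7] [-352.2 -322.7] ends [240.5 362.7] jaw n [-350.9 -320.6] handles [[-368.5, -309.5], [-365.9, -312.4], [-362.5, -314.3]]
48 lamp [280.6 315.6] [-363.  -333.3] ends [228.8 351.1] jaw n [-363.  -332.7] handles [[-376.9, -317.9], [-373.9, -321.1], [-371.3, -323.4]]
50 lamp [268.3 303.4] [-373.3 -343.3] ends [215.7 338.5] jaw n [-374.7 -343.9] handles [[-384.8, -325.7], [-382.2, -328.5], [-380.0, -331.8]]
52 lamp [255.5 290.7] [-383.  -352.9] ends [202.2 326.1] jaw n [-386.1 -354.7] handles [[-392.4, -332.0], [-390.2, -336.1], [-388.4, -339.2]]
scene 268 331
((456.3291931152344, -12.823934555053711), (37.430931091308594, 31.01978874206543), 49.7377815246582) [33.9 59.9]
Gz [13.3 16.6 18.7]
44 lamp [301.6 336.7] [-342.4 -310.1] ends [248.7 372.7] jaw n [-338.  -307.6] handles [[-360.8, -302.7], [-359.5, -305.1], [-355.6, -305.8]]
46 lamp [289.9 325.4] [-352.9 -321.6] ends [237.9 361. ] jaw n [-350.7 -320.3] handles [[-370.0, -311.4], [-367.1, -314.2], [-363.3, -315.2]]
48 lamp [277.9 313.5] [-363.  -332.5] ends [225.8 348.6] jaw n [-363.  -332.7] handles [[-378.4, -319.7], [-375.9, -321.4], [-372.4, -324.0]]
50 lamp [265.5 301.4] [-372.6 -342.6] ends [212.8 336.1] jaw n [-374.8 -344.6] handles [[-386.3, -327.3], [-384.1, -328.7], [-381.1, -332.6]]
52 lamp [252.6 288.9] [-381.8 -352.3] ends [199.2 323.3] jaw n [-386.1 -356. ] handles [[-393.8, -334.0], [-391.9, -336.5], [-389.2, -340.2]]
```

View pics/wrist3.png

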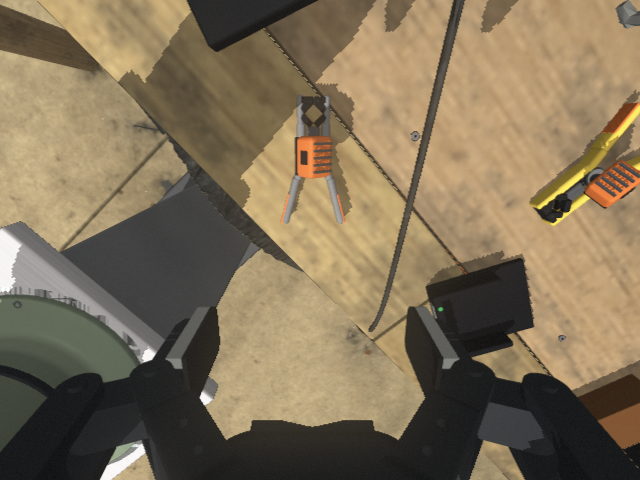

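The light lies flat on open bench at (315,160) in the wrist view, with its handles towards me and the cable well to the right. The scene and wrist measurements agree: yaw 48°, grip point about (418.6,-54.7).

Emit:
{"fn": "drive_tool", "kwargs": {"commands": [[-0.006,0.001,0.1,0,1],[-0.006,0.001,0.2,0,1],[-0.006,0.001,0.3,0,1],[-0.006,0.001,0.38,0,1],[-0.006,0.001,0.42,0,1],[-0.006,0.001,0.435,0,1],[-0.006,0.001,0.441,0,1],[-0.006,0.001,0.441,0,1]]}}

```text
time_s: 10.38
tool_pos: [419.2, -54.7, 4.3]
orientation: [[0.669, 0.743, 0.001], [0.743, -0.669, 0.0], [0.001, 0.001, -1.0]]
force: [0.8, -0.2, 0.3]
gripper_width: 85.5
grasp_force: 0.0
```

Emit:
{"fn": "drive_tool", "kwargs": {"commands": [[0,0,0.002,0,0],[0,0,0.003,0,-0.5],[0,0,0.003,0,-0.8],[0,0,0.003,0,-0.8],[0,0,0.003,0,-0.8],[0,0,0.003,0,-0.8],[0,0,0.003,0,-0.8]], "force": 55}}

```text
time_s: 11.25
tool_pos: [419.5, -54.6, 3.2]
orientation: [[0.669, 0.743, 0.002], [0.743, -0.669, 0.0], [0.001, 0.001, -1.0]]
force: [-2.0, 1.3, 20.7]
gripper_width: 28.5
grasp_force: 52.9
```

Emit:
{"fn": "drive_tool", "kwargs": {"commands": [[0,0,-0.04,0,-0.8],[0,0,-0.14,0,-0.8],[0,0,-0.257,0,-0.8],[0.04,0.01,-0.257,0,-0.8],[0.12,0.03,-0.257,0,-0.8],[0.2,0.045,-0.257,0,-0.8],[0.224,0.05,-0.257,0,-0.8],[0.224,0.05,-0.257,0,-0.8],[0.224,0.05,-0.257,0,-0.8]]}}

```text
time_s: 12.38
tool_pos: [511.4, 11.0, 130.5]
orientation: [[0.67, 0.742, -0.001], [0.742, -0.67, -0.0], [-0.001, -0.001, -1.0]]
force: [0.2, -0.1, -1.1]
gripper_width: 28.0
grasp_force: 56.0
```

```bash
python3 - <<'E'
from h import *
o=manip.get_obs(); print(o["time_s"],o["tool_pos"].round(1),o["orientation"].round(3).tolist(),o["gripper_width"],o["force"].round(1))
ims=[]
T=o["tool_pos"];R=o["orientation"];e=R[:2,0]/np.hypot(*R[:2,0]);nn=np.array([-e[1],e[0]])
for n in("wrist","scene","side"):
    im,d,c=snap(n); np.savez(n+"4.npz",im=im,d=d); W=cloud(d,c);hsv=cv2.cvtColor(im,cv2.COLOR_BGR2HSV)
    S=(W[...,:2]-T[:2])@e; N=(W[...,:2]-T[:2])@nn; Z=W[...,2]
    org=(hsv[...,0]<18)&(hsv[...,1]>110)&(hsv[...,2]>70)
    m=(S>10)&(S<100)&(abs(N)<40)&(Z>150)&(Z<205)&org
    if m.sum()>20: print(n,"lamp",m.sum(),np.percentile(S[m],[2,98]).round(1),np.percentile(N[m],[2,98]).round(1),np.percentile(Z[m],[1,99]).round(1))
    m=(S>60)&(S<125)&(abs(N)<40)&(Z>115)&(Z<158)&~org
    for lo in range(65,125,8):
        k=m&(S>=lo)&(S<lo+8)
        if k.sum()>8: print(n,"jaw s",lo,k.sum(),"n",np.percentile(N[k],[2,50,98]).round(1),"z",np.percentile(Z[k],[2,50,98]).round(1))
    # column
    for zz in(90,140,180):
        k=(S>120)&(S<190)&(abs(N)<50)&(abs(Z-zz)<10)
        if k.sum()>8: print(n,"col",zz,k.sum(),np.median(W[k],0).round(1),"s",np.percentile(S[k],[5,50]).round(1),"n",np.percentile(N[k],[2,98]).round(1))
    u,v=map(int,proj([T[0]+60*e[0],T[1]+60*e[1],T[2]],c)); u=min(max(u,130),510); v=min(max(v,130),350)
    if n!="side":ims.append(cv2.resize(im[v-130:v+130,u-130:u+130],(400,400)))
cv2.imwrite("pics/pre.png",np.hstack(ims))
E
```

```text
12.375 [511.4  11.  130.5] [[0.67, 0.742, -0.001], [0.742, -0.67, -0.0], [-0.001, -0.001, -1.0]] 27.971247157850215 [ 0.2 -0.1 -1.1]
wrist lamp 9275 [45.4 79.9] [-14.3  16.2] [170.2 185.7]
wrist jaw s 65 165 n [-19.9 -17.7 -15.3] z [140.8 143.3 144.7]
wrist jaw s 73 1175 n [-21.3   7.7  21.8] z [132.9 143.2 145. ]
wrist jaw s 81 2262 n [-22.6   6.4  23.3] z [131.6 143.2 144.9]
wrist jaw s 89 1549 n [-25.   10.   25.6] z [132.  143.6 145.2]
wrist jaw s 97 2243 n [-27.   14.8  27.9] z [128.3 143.4 145. ]
wrist jaw s 105 1567 n [-27.9 -13.6  28.6] z [131.4 143.4 144.9]
side lamp 360 [43.9 79.8] [-4.7 18.1] [160.1 186.6]
side jaw s 65 95 n [-15.1  10.8  21.3] z [129.8 141.8 146.1]
side jaw s 73 123 n [-18.6   6.2  24.3] z [129.1 142.1 151.2]
side jaw s 81 128 n [-21.1   8.7  25.1] z [128.5 142.3 145.7]
side jaw s 89 134 n [-23.1 -11.6  27.4] z [128.4 138.9 145.8]
side jaw s 97 111 n [-24.9  18.5  30.3] z [128.7 141.8 145.8]
side jaw s 105 126 n [-26.8  17.1  30. ] z [127.9 138.3 145.6]
side col 90 54 [610.4 132.2  88.2] s [151.4 156.3] n [3.4 9.2]
```

View pics/pre.png

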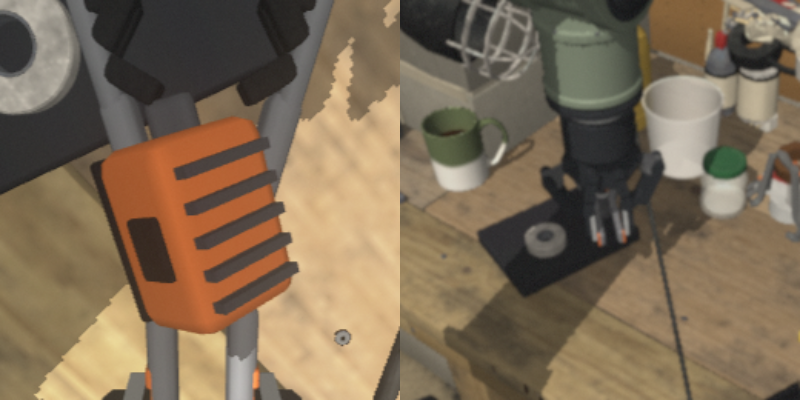

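The clip is held fully squeezed and level. Its top is at z 143 all along, the jaws are open and symmetric about the tool axis, and the column lies on that line about 158 mm ahead of the TCP.

Emit:
{"fn": "drive_tool", "kwargs": {"commands": [[0.03,0,-0.006,0,-0.8],[0.06,0,-0.006,0,-0.8],[0.08,0,-0.006,0,-0.8],[0.095,0,-0.006,0,-0.8],[0.108,0,-0.006,0,-0.8],[0.108,0,-0.006,0,-0.8]]}}

```text
time_s: 13.28
tool_pos: [548.7, 52.2, 133.7]
orientation: [[0.669, 0.743, -0.0], [0.743, -0.669, -0.0], [-0.0, -0.0, -1.0]]
force: [-0.3, -0.6, -0.8]
gripper_width: 28.1
grasp_force: 56.0
```

```bash
python3 - <<'E'
from h import *
o=manip.get_obs(); print(o["time_s"],o["tool_pos"].round(1),o["gripper_width"],o["force"].round(1))
T=o["tool_pos"];R=o["orientation"];e=R[:2,0]/np.hypot(*R[:2,0]);nn=np.array([-e[1],e[0]])
im,d,c=snap("wrist"); W=cloud(d,c)
S=(W[...,:2]-T[:2])@e; N=(W[...,:2]-T[:2])@nn; Z=W[...,2]
k=(S>60)&(S<150)&(abs(N)<40)&(Z>193)&(Z<206); print("coltop",k.sum(),cv2.minEnclosingCircle(np.c_[S[k],N[k]].astype(np.float32)) if k.sum()>5 else"", np.median(Z[k]) if k.any() else"")
k=(S>100)&(S<115)&(abs(N)<40)&(Z>135)&(Z<152); print("tips",np.percentile(N[k],[1,99]).round(1),np.percentile(Z[k],50).round(1))
cv2.imwrite("pics/in.png",im)
E
```

```text
13.275 [548.7  52.2 133.7] 28.110945902233297 [-0.3 -0.6 -0.8]
coltop 3805 ((103.5129623413086, -0.27376943826675415), 7.947257995605469) 199.48352206977796
tips [-28.1  28.8] 146.7
```

View pics/in.png

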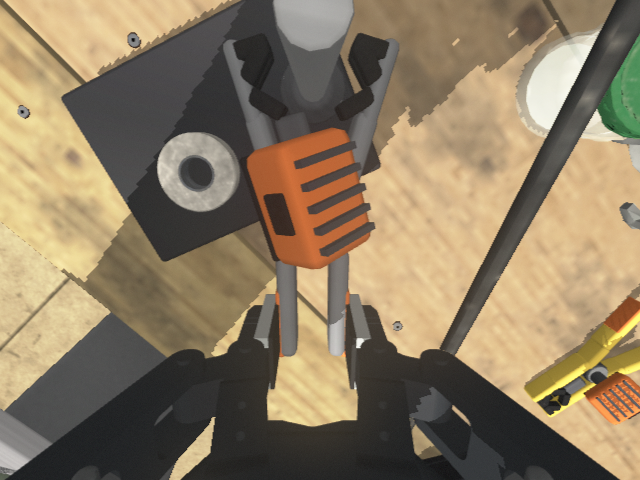

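The column top is centred between the open jaws, 103.5 mm ahead and 0.3 mm off the line. The bearing is untouched and the cable is clear to the right. Next I push in to the stop, watching the force.

Emit:
{"fn": "drive_tool", "kwargs": {"commands": [[0.008,0,0,0,-0.8],[0.014,0,0,0,-0.8],[0.016,0,0,0,-0.8],[0.016,0,0,0,-0.8]]}}

```text
time_s: 13.82
tool_pos: [553.9, 57.9, 133.8]
orientation: [[0.67, 0.743, -0.0], [0.743, -0.67, -0.0], [-0.0, -0.0, -1.0]]
force: [0.4, -0.2, -1.2]
gripper_width: 28.3
grasp_force: 56.0
```

Emit:
{"fn": "drive_tool", "kwargs": {"commands": [[0.004,0,0,0,-0.8],[0.004,0,0,0,-0.8],[0.004,0,0,0,-0.8]]}}

```text
time_s: 14.2
tool_pos: [554.9, 59.0, 133.7]
orientation: [[0.67, 0.743, -0.001], [0.743, -0.67, -0.0], [-0.001, -0.0, -1.0]]
force: [-4.2, -4.3, -0.6]
gripper_width: 27.9
grasp_force: 56.1
```

Contact at the stop: about 6 N with the column 94 mm ahead. I now let the handles spread slowly, following the draw-back and the pad swing.

Emit:
{"fn": "drive_tool", "kwargs": {"commands": [[0,0,0,0,-0.25],[-0.001,0,0.001,0,-0.15],[-0.002,0,0.002,0,-0.05],[-0.004,0,0.003,0,0.05],[-0.005,0,0.004,0,0.12],[-0.007,0,0.005,0,0.2],[-0.008,0,0.006,0,0.27],[-0.008,0,0.006,0,0.35],[-0.008,0,0.006,0,0.45],[-0.008,0,0.006,0,0.5]], "force": 30}}

```text
time_s: 15.45
tool_pos: [552.6, 56.3, 130.8]
orientation: [[0.67, 0.743, 0.0], [0.743, -0.67, -0.0], [-0.0, 0.0, -1.0]]
force: [0.2, -0.9, 0.4]
gripper_width: 64.3
grasp_force: 0.0
```

```bash
cat > look.py <<'E'
from h import *
import sys
o=manip.get_obs(); print(o["time_s"],o["tool_pos"].round(1),o["gripper_width"],o["force"].round(1))
e=np.array([.67,.743]);nn=np.array([-e[1],e[0]]);C=np.array([617.9,128.6])
ims=[]
for n in("wrist","side","scene"):
    im,d,c=snap(n); W=cloud(d,c);hsv=cv2.cvtColor(im,cv2.COLOR_BGR2HSV)
    S=(W[...,:2]-C)@e; N=(W[...,:2]-C)@nn; Z=W[...,2]
    org=(hsv[...,0]<18)&(hsv[...,1]>110)&(hsv[...,2]>70)
    k=(S>-75)&(S<0)&(abs(N)<40)&(Z>145)&(Z<205)&org
    if k.sum()>20: print(n,"lamp SN",k.sum(),[np.round(x,1) for x in cv2.minAreaRect(np.c_[S[k],N[k]].astype(np.float32))],np.percentile(Z[k],[1,99]).round(1))
    for lo in range(-110,30,10):
        k=(S>=lo)&(S<lo+10)&(abs(N)<40)&(Z>118)&(Z<162)&~org&(abs(N)+abs(S)>14)
        if k.sum()>15 and n!="scene": print(n,lo,k.sum(),"n",np.percentile(N[k],[2,98]).round(1),"z",np.percentile(Z[k],[5,50,97]).round(1))
    k=(S>-30)&(S<30)&(abs(N)<30)&(Z>194)&(Z<206); 
    if k.sum()>5: print(n,"coltop",[np.round(x,1) for x in cv2.minEnclosingCircle(W[k][:,:2].astype(np.float32))])
    P=W.reshape(-1,3);P=P[(P[:,2]>42)&(P[:,2]<50)&(P[:,0]>490)&(P[:,0]<560)&(P[:,1]>105)&(P[:,1]<175)]
    if len(P)>30:print(n,"bearing",[np.round(x,1) for x in cv2.minEnclosingCircle(P[:,:2].astype(np.float32))])
    u,v=map(int,proj([C[0],C[1],140],c)); u=min(max(u,110),530); v=min(max(v,110),370); ims.append(cv2.resize(im[v-110:v+110,u-110:u+110],(400,400)))
cv2.imwrite(sys.argv[1],np.hstack(ims[:2]))
E
python3 look.py pics/rel.png
```

```text
15.45 [552.6  56.3 130.8] 64.34726236387117 [ 0.2 -0.9  0.4]
wrist lamp SN 6774 [array([-37.9,   0.3]), array([36.2, 30.7]), np.float64(1.3)] [152. 168.]
wrist -110 891 n [-32.   32.6] z [123.5 140.8 161.1]
wrist -100 1229 n [-32.   32.5] z [123.6 140.  161. ]
wrist -90 1767 n [-37.9  38.4] z [124.1 146.7 161.2]
wrist -80 675 n [-20.8  24.1] z [123.  125.1 126.5]
wrist -70 437 n [-19.2  22.4] z [123.1 125.3 126.8]
wrist -60 117 n [-15.6  17.2] z [149.7 151.5 161.6]
wrist -50 453 n [-15.9  17.3] z [150.4 157.9 161.8]
wrist -40 540 n [-15.7  17.6] z [150.5 158.4 161.9]
wrist -30 477 n [-15.4  17.9] z [124.3 151.  161.3]
wrist -20 1751 n [-16.1  16.8] z [123.9 126.  127.7]
wrist -10 1099 n [-16.6  16.9] z [125.2 126.7 128.1]
wrist 0 739 n [-17.5  17.3] z [125.3 127.  128.4]
wrist 10 223 n [-17.8  17.5] z [125.3 126.8 128.1]
wrist coltop [array([618.3, 129.1]), np.float64(8.1)]
wrist bearing [array([526.7, 142.4]), np.float64(26.3)]
side lamp SN 210 [array([-39.9,   9.1]), array([33.1, 16.5]), np.float64(2.3)] [150.2 168.3]
side -110 115 n [-33.9  38.8] z [120.3 139.8 160.9]
side -100 149 n [-34.3  39.4] z [119.4 142.  160.2]
side -90 120 n [-38.1  39.6] z [120.4 143.9 160.9]
side -80 68 n [-19.5  25.8] z [118.5 123.8 126.9]
side -70 67 n [-13.2  23.5] z [118.3 123.6 126.5]
side -60 76 n [-9.4 20.6] z [118.5 124.4 150.9]
side -50 96 n [ 1.4 18.5] z [120.3 127.2 151.9]
side -40 119 n [-9.6 18.4] z [119.8 126.9 150.8]
side -30 98 n [-8.9 18.3] z [120.3 125.8 150.4]
side -20 48 n [ 4.9 18.4] z [120.  125.2 128.5]
side bearing [array([525.4, 141.8]), np.float64(27.0)]
scene lamp SN 120 [array([-53.9,   1.3]), array([30.5, 16.4]), np.float64(76.9)] [145.4 163.6]
scene bearing [array([525.6, 141.9]), np.float64(27.2)]
```

View pics/rel.png

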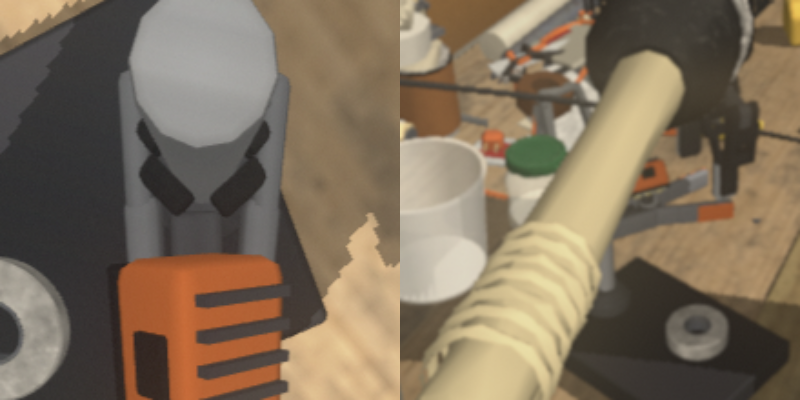

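The clip is seated: the lamp centre is 38 mm behind the column axis as it should be, the jaws are symmetric and it is level within about 1°. But it slid down some 20 mm while I opened the jaws, and its middle is now at z≈118, barely in the upper half. I'll squeeze again in place, raise it and release more slowly.

Emit:
{"fn": "drive_tool", "kwargs": {"commands": [[0.003,0,0.015,0,0.5],[0.004,0,0.03,0,0.5],[0.004,0,0.04,0,0.5],[0.004,0,0.04,0,0.5]]}}

```text
time_s: 16.1
tool_pos: [553.6, 57.8, 110.3]
orientation: [[0.67, 0.743, -0.001], [0.743, -0.67, -0.0], [-0.001, -0.001, -1.0]]
force: [0.6, -0.4, -0.2]
gripper_width: 63.8
grasp_force: 0.0
```

```bash
python3 look.py pics/x1.png | grep -E "^[0-9]|wrist (lamp|-80|-10|10|bear)"
```

```text
16.1 [553.6  57.8 110.3] 63.844674574585106 [ 0.6 -0.4 -0.2]
wrist lamp SN 9302 [array([-37.6,   0.3]), array([35.6, 30.9]), np.float64(1.3)] [151.5 168. ]
wrist -100 2010 n [-33.1  33.9] z [122.3 132.5 154.3]
wrist -80 853 n [-20.8  23.9] z [123.1 125.2 126.5]
wrist -10 1481 n [-16.6  16.9] z [125.1 126.8 128.1]
wrist 10 86 n [-18.   17.8] z [124.8 126.4 128.1]
wrist bearing [array([526.6, 142.3]), np.float64(26.3)]
```

Emit:
{"fn": "drive_tool", "kwargs": {"commands": [[0,0,0,0,0],[0,0,0,0,-0.5],[0,0,0,0,-0.8],[0,0,0,0,-0.8],[0.003,0,-0.02,0,-0.8],[0.005,0,-0.045,0,-0.8],[0.006,0,-0.066,0,-0.8],[0.006,0,-0.066,0,-0.8],[0.006,0,-0.066,0,-0.8]], "force": 55}}

```text
time_s: 17.38
tool_pos: [555.5, 59.7, 144.2]
orientation: [[0.67, 0.743, -0.001], [0.743, -0.67, -0.0], [-0.001, -0.0, -1.0]]
force: [-3.4, -3.4, -1.8]
gripper_width: 27.0
grasp_force: 55.2
```

```bash
python3 look.py pics/x2.png | grep -E "^[0-9]|wrist (lamp|-80|-70|-20|-10|0|10|bear)"
```

```text
17.375 [555.5  59.7 144.2] 27.014748737566798 [-3.4 -3.4 -1.8]
wrist lamp SN 2664 [array([-28.3,   2. ]), array([31.6, 27.4]), np.float64(21.7)] [145.1 156.8]
wrist -100 972 n [-13.2  13.9] z [144.1 149.  158.9]
wrist -80 871 n [-14.2  14.8] z [130.8 135.4 139.3]
wrist -70 805 n [-13.7  14.3] z [124.8 128.5 132.7]
wrist -20 620 n [-12.6  19.8] z [130.7 140.1 149.2]
wrist bearing [array([526.5, 142.5]), np.float64(26.4)]
```

The lift pitched the clip nose-down about 34°, because the jaws were still gripping the column when I began to raise it. I'll back off the column, press the clip flat on the bench, release it there and squeeze again.

Emit:
{"fn": "drive_tool", "kwargs": {"commands": [[-0.02,0,0,0,-0.8],[-0.06,0,0,0,-0.8],[-0.12,0,0,0,-0.8],[-0.18,-0.01,0,0,-0.8],[-0.26,-0.03,0,0,-0.8],[-0.34,-0.045,0,0,-0.8],[-0.352,-0.049,0,0,-0.8],[-0.352,-0.049,0,0,-0.8],[-0.352,-0.049,0.05,0,-0.8],[-0.352,-0.049,0.08,0,-0.8]]}}

```text
time_s: 18.77
tool_pos: [420.8, -53.5, 103.1]
orientation: [[0.669, 0.744, 0.001], [0.744, -0.669, 0.0], [0.001, 0.0, -1.0]]
force: [-0.1, -0.8, -1.4]
gripper_width: 26.8
grasp_force: 55.4
```

```bash
cat > pitch.py <<'E'
from h import *
o=manip.get_obs(); T=o["tool_pos"];R=o["orientation"];print(o["time_s"],T.round(1),round(o["gripper_width"],1),o["force"].round(1))
e=R[:2,0]/np.hypot(*R[:2,0]);nn=np.array([-e[1],e[0]])
im,d,c=snap("wrist");cv2.imwrite("pics/w%.0f.png"%(o["time_s"]*100),im);W=cloud(d,c);hsv=cv2.cvtColor(im,cv2.COLOR_BGR2HSV)
S=(W[...,:2]-T[:2])@e; N=(W[...,:2]-T[:2])@nn; Z=W[...,2]-T[2]
org=(hsv[...,0]<18)&(hsv[...,1]>110)&(hsv[...,2]>70)
k=(S>-5)&(S<100)&(abs(N)<40)&org&(Z>5)&(Z<75)
print("lamp",k.sum(),[np.round(x,1) for x in cv2.minAreaRect(np.c_[S[k],N[k]].astype(np.float32))],np.percentile(Z[k],[1,50,99]).round(1))
for lo in range(-15,125,10):
    k=(S>=lo)&(S<lo+10)&(abs(N)<40)&(Z>-90)&(Z<25)&(W[...,2]>7)&~org&(hsv[...,2]>60)
    if k.sum()>20: print(lo,k.sum(),"n",np.percentile(N[k],[2,98]).round(1),"z",np.percentile(Z[k],[5,50,95]).round(1))
P=W.reshape(-1,3);P=P[(P[:,2]>42)&(P[:,2]<50)&(P[:,0]>490)&(P[:,0]<560)&(P[:,1]>105)&(P[:,1]<175)]
if len(P)>30:print("bearing",[np.round(x,1) for x in cv2.minEnclosingCircle(P[:,:2].astype(np.float32))])
E
python3 pitch.py
```

```text
18.775 [420.8 -53.5 103.1] 26.8 [-0.1 -0.8 -1.4]
lamp 2288 [array([60.9, -2.3]), array([24.6, 29.1]), np.float64(72.0)] [ 5.1  9.2 14.6]
-15 666 n [-13.4  13.4] z [ 2.1  8.8 11.4]
-5 931 n [-13.4  13.5] z [-0.9  3.7 12.8]
5 2072 n [-25.9  25.5] z [-5.6  8.7 23.2]
15 873 n [-14.5  14.6] z [-15.2  -9.1  -5.6]
25 883 n [-13.7  13.7] z [-32.6 -15.4 -11.9]
35 720 n [-14.5  13. ] z [-28.7 -20.9 -17.2]
45 171 n [ 0.5 14.4] z [-4.7  1.4  4.1]
55 465 n [-20.4  17.1] z [-7.3  4.9 13.6]
65 969 n [-23.2  19.7] z [-41.8   0.8  10.1]
75 1004 n [-26.2  26.3] z [-48.2  -7.    4. ]
85 315 n [-29.1  28.7] z [-54.7 -50.9 -48.1]
```

Emit:
{"fn": "drive_tool", "kwargs": {"commands": [[0,0,0.04,0,-0.8],[0,0,0.07,0,-0.8],[0,0,0.09,0,-0.8],[0,0,0.11,0,-0.8],[0,0,0.13,0,-0.8],[0,0,0.13,0,-0.8]]}}

```text
time_s: 19.58
tool_pos: [420.5, -53.8, 38.7]
orientation: [[0.669, 0.743, 0.0], [0.743, -0.669, 0.0], [0.001, 0.0, -1.0]]
force: [0.9, 2.0, 2.5]
gripper_width: 27.2
grasp_force: 58.4
```

Emit:
{"fn": "drive_tool", "kwargs": {"commands": [[0,0,0.02,0,-0.8],[0,0,0.04,0,-0.8],[0,0,0.055,0,-0.8],[0,0,0.064,0,-0.8],[0,0,0.068,0,-0.8],[0,0,0.068,0,-0.8]]}}

```text
time_s: 20.32
tool_pos: [420.8, -54.5, 5.8]
orientation: [[0.67, 0.743, 0.002], [0.743, -0.67, -0.0], [0.001, 0.002, -1.0]]
force: [-5.4, -2.3, 44.3]
gripper_width: 27.1
grasp_force: 81.3
```

```bash
python3 pitch.py
```

```text
20.325 [420.8 -54.5   5.8] 27.1 [-5.4 -2.3 44.3]
lamp 9793 [array([47.3, -0.6]), array([74.9, 37.7]), np.float64(5.2)] [10.9 48.  53.5]
-15 293 n [-13.4  13.7] z [ 6.6 11.3 20.3]
-5 711 n [-13.4  13.5] z [ 5.2 11.4 12.6]
5 1693 n [-22.7  26.5] z [ 6.9 11.9 23.2]
15 814 n [-14.1  13.8] z [ 7.5 11.3 12.5]
25 905 n [-14.5  14.4] z [ 8.8 11.3 12.6]
35 128 n [-14.7  13.7] z [ 9.2 11.2 12.4]
65 86 n [-19.8 -16.1] z [ 8.9 11.1 12.5]
75 1110 n [-21.6  21.7] z [ 8.9 11.2 12.7]
85 1700 n [-23.7  23.7] z [ 8.6 11.1 12.5]
95 850 n [-27.   27.1] z [10.  11.6 13. ]
105 772 n [-28.9  28.8] z [ 9.9 11.5 12.8]
```

Emit:
{"fn": "drive_tool", "kwargs": {"commands": [[0,0,-0.006,0,-0.2],[0,0,-0.006,0,0.2],[0,0,-0.006,0,0.6],[0,0,-0.004,0,0.6],[0,0,0.003,0,0.6],[0,0,0.003,0,0],[0,0,0.003,0,-0.8],[0,0,0.003,0,-0.8],[0,0,0.003,0,-0.8],[0,0,0.003,0,-0.8]], "force": 58}}

```text
time_s: 21.62
tool_pos: [420.0, -54.1, 3.7]
orientation: [[0.669, 0.743, 0.001], [0.743, -0.669, 0.0], [0.0, 0.0, -1.0]]
force: [-3.4, 1.2, 21.7]
gripper_width: 28.5
grasp_force: 55.8
```

```bash
python3 pitch.py
```

```text
21.625 [420.  -54.1   3.7] 28.5 [-3.4  1.2 21.7]
lamp 9891 [array([37.6, -0.9]), array([86.5, 36.5]), np.float64(4.3)] [13.2 50.1 55.6]
-15 552 n [-13.9  13.4] z [11.4 13.6 15. ]
-5 730 n [-13.9  13.5] z [ 9.2 13.6 14.9]
5 1751 n [-24.1  27. ] z [ 7.  13.9 23.3]
15 877 n [-14.2  14.5] z [10.2 13.6 14.8]
25 484 n [-14.4  14.6] z [11.4 13.5 14.8]
65 314 n [-20.3  20.8] z [11.9 13.6 14.8]
75 2120 n [-21.8  22.5] z [10.1 13.3 14.7]
85 1091 n [-24.8  25.5] z [11.4 13.6 14.9]
95 879 n [-27.6  28.4] z [12.2 13.8 15. ]
105 358 n [-28.5  29.7] z [11.8 13.5 14.9]
```

Emit:
{"fn": "drive_tool", "kwargs": {"commands": [[0,0,-0.04,0,-0.8],[0,0,-0.14,0,-0.8],[0,0,-0.25,0,-0.8],[0.04,0.01,-0.285,0,-0.8],[0.12,0.03,-0.285,0,-0.8],[0.2,0.045,-0.285,0,-0.8],[0.25,0.049,-0.285,0,-0.8],[0.259,0.049,-0.285,0,-0.8],[0.259,0.049,-0.285,0,-0.8]]}}

```text
time_s: 22.8
tool_pos: [524.2, 25.2, 145.4]
orientation: [[0.67, 0.743, -0.001], [0.743, -0.67, -0.0], [-0.001, -0.001, -1.0]]
force: [-0.7, -0.0, -1.9]
gripper_width: 28.3
grasp_force: 59.1
```

```bash
python3 pitch.py; python3 - <<'E'
from h import *
o=manip.get_obs();T=o["tool_pos"];R=o["orientation"];q=np.array([618.2,129.0])-T[:2];print("col s,n",q@R[:2,0],q@np.array([-R[1,0],R[0,0]]))
E
```

```text
22.8 [524.2  25.2 145.4] 28.3 [-0.7 -0.  -1.9]
lamp 9346 [array([38.7, -0.9]), array([85.2, 35.6]), np.float64(3.4)] [13.1 49.2 54.8]
-15 585 n [-13.9  13.4] z [ 6.4 13.5 15.2]
-5 775 n [-13.9  13.5] z [ 9.3 13.5 18.3]
5 2026 n [-26.5  26.6] z [ 6.6 13.8 23.5]
15 902 n [-14.2  14.5] z [ 8.2 13.1 14.3]
25 561 n [-14.5  14.5] z [10.9 13.1 14.3]
65 286 n [-20.5  20.6] z [10.6 12.5 13.8]
75 2050 n [-22.   22.4] z [ 6.4 12.2 13.6]
85 1010 n [-24.9  25.3] z [10.1 12.4 13.7]
95 865 n [-27.8  28.3] z [11.1 12.4 13.7]
105 314 n [-29.1  29.4] z [10.4 12.2 13.5]
bearing [array([526.8, 142.5]), np.float64(26.3)]
col s,n 140.45196667976967 -0.1084607939286906
```

Emit:
{"fn": "drive_tool", "kwargs": {"commands": [[0.03,0,0,0,-0.8],[0.055,0,0,0,-0.8],[0.075,0,0,0,-0.8],[0.086,0,0,0,-0.8],[0.089,0,0,0,-0.8],[0.09,0,0,0,-0.8],[0.09,0,0,0,-0.8]]}}

```text
time_s: 23.72
tool_pos: [554.7, 58.7, 145.8]
orientation: [[0.67, 0.743, -0.0], [0.743, -0.67, -0.0], [-0.0, -0.0, -1.0]]
force: [0.5, 0.4, -1.1]
gripper_width: 28.0
grasp_force: 59.1
```

Emit:
{"fn": "drive_tool", "kwargs": {"commands": [[0.003,0,0,0,-0.8],[0.004,0,0,0,-0.8],[0.004,0,0,0,-0.8]]}}

```text
time_s: 24.1
tool_pos: [555.1, 59.2, 145.5]
orientation: [[0.67, 0.742, -0.002], [0.742, -0.67, -0.001], [-0.003, -0.001, -1.0]]
force: [-6.4, -5.9, 0.1]
gripper_width: 28.1
grasp_force: 59.4
```

Emit:
{"fn": "drive_tool", "kwargs": {"commands": [[0,0,0,0,-0.32],[0,0,0,0,-0.28],[0,0,0,0,-0.24],[-0.001,0,0,0,-0.2],[-0.002,0,0.001,0,-0.16],[-0.003,0,0.001,0,-0.12],[-0.004,0,0.001,0,-0.08],[-0.004,0,0.001,0,-0.04]], "force": 58}}

```text
time_s: 25.1
tool_pos: [555.2, 59.0, 145.4]
orientation: [[0.67, 0.743, 0.001], [0.743, -0.67, 0.0], [0.001, 0.0, -1.0]]
force: [-0.6, -0.6, -1.5]
gripper_width: 41.2
grasp_force: 16.1
```

```bash
python3 pitch.py
```

```text
25.1 [555.2  59.  145.4] 41.2 [-0.6 -0.6 -1.5]
lamp 9429 [array([38. ,  0.1]), array([85.5, 41.3]), np.float64(0.1)] [13.  47.3 53.3]
-15 600 n [-20.4  19.8] z [11.8 15.  17.9]
-5 796 n [-20.4  18.8] z [11.6 14.7 20.4]
5 1890 n [-33.1  27.3] z [ 7.  14.3 23.7]
15 893 n [-17.4  18.1] z [10.4 13.3 14.6]
25 709 n [-16.8  17.4] z [10.6 12.8 14.1]
65 84 n [-18.7 -15.9] z [ 8.1  9.8 11. ]
75 1754 n [-19.4  20.5] z [ 6.5  9.6 11.1]
85 1012 n [-21.   22.2] z [-16.6   9.5  11.3]
95 858 n [-22.7  24.3] z [ 7.2  9.  10.3]
105 365 n [-23.5  25. ] z [7.  8.4 9.9]
bearing [array([526.7, 142.7]), np.float64(26.3)]
```

Emit:
{"fn": "drive_tool", "kwargs": {"commands": [[-0.001,0,0,0,0.03],[-0.002,0,0.001,0,0.09],[-0.003,0,0.001,0,0.15],[-0.004,0,0.001,0,0.2],[-0.004,0,0.001,0,0.24]]}}

```text
time_s: 25.78
tool_pos: [553.4, 57.2, 144.8]
orientation: [[0.67, 0.743, -0.0], [0.743, -0.67, -0.0], [-0.0, -0.0, -1.0]]
force: [0.8, -0.4, 0.0]
gripper_width: 53.2
grasp_force: 0.0
```

```bash
python3 pitch.py
```

```text
25.775 [553.4  57.2 144.8] 53.2 [ 0.8 -0.4  0. ]
lamp 6505 [array([58.4,  0.4]), array([36., 31.]), np.float64(1.5)] [18.6 29.2 34.8]
-15 409 n [-26.5  28.5] z [-10.   -8.2  21.1]
-5 739 n [-26.5  28.2] z [-9.8 -7.9 22.2]
5 1586 n [-39.1  33.2] z [-9.  12.5 23.9]
15 643 n [-20.9  24. ] z [-10.1  -7.9  -6.8]
25 498 n [-19.5  22.6] z [-10.   -7.8  -6.7]
45 130 n [-16.3  17.2] z [17.5 23.6 24.8]
55 93 n [-15.9  15.9] z [18.7 23.8 24.8]
65 115 n [-16.  17.] z [-8.5 22.7 24.6]
75 1677 n [-16.   16.6] z [-10.1  -7.2  -5.7]
85 948 n [-16.6  16.8] z [-20.4  -6.4  17.5]
95 687 n [-17.5  17.1] z [-7.8 -6.2 -5. ]
105 420 n [-17.8  17.3] z [-8.1 -6.2 -4.8]
bearing [array([526.4, 142.6]), np.float64(26.5)]
```

Emit:
{"fn": "drive_tool", "kwargs": {"commands": [[0,0,0,0,0.4],[0,0,0,0,0.5],[0,0,0,0,0.5],[0,0,-0.03,0,0.5],[0,0,-0.08,0,0.5],[0,0,-0.16,0,0.5],[0,0,-0.24,0,0.5],[0,0,-0.28,0,0.5],[0,0,-0.28,0,0.5]]}}

```text
time_s: 26.95
tool_pos: [554.1, 57.5, 287.1]
orientation: [[0.67, 0.743, 0.003], [0.743, -0.67, 0.001], [0.003, 0.002, -1.0]]
force: [1.1, -1.2, -0.3]
gripper_width: 64.0
grasp_force: 0.0
```

```bash
python3 look.py pics/fin.png | grep -E "^[0-9]|lamp|wrist|bear"
```

```text
26.95 [554.1  57.5 287.1] 63.956453482752124 [ 1.1 -1.2 -0.3]
wrist lamp SN 1580 [array([-38.1,   0.9]), array([36.6, 29.9]), np.float64(0.8)] [164.  179.8]
wrist -110 137 n [-25.4  30.4] z [134.2 136.3 137.8]
wrist -100 173 n [-23.5  28.5] z [134.6 136.4 137.8]
wrist -90 176 n [-21.5  26. ] z [134.9 136.7 138.2]
wrist -80 217 n [-20.5  24.4] z [134.4 136.8 138.4]
wrist -70 221 n [-18.5  22.4] z [134.8 137.  138.3]
wrist -60 22 n [-16.3  19.7] z [135.7 138.  161.9]
wrist -30 46 n [-16.1  18. ] z [135.6 137.7 161.9]
wrist -20 446 n [-15.9  17. ] z [135.5 137.7 139.4]
wrist -10 266 n [-16.5  17.3] z [136.7 138.5 140. ]
wrist 0 247 n [-17.1  17.4] z [137.  138.7 140.2]
wrist 10 229 n [-17.   17.1] z [137.2 138.8 140.3]
wrist coltop [array([618.1, 129.2]), np.float64(7.8)]
wrist bearing [array([526.6, 142.6]), np.float64(26.1)]
side lamp SN 162 [array([-45.5,  13.4]), array([29.7, 15. ]), np.float64(34.0)] [162.6 179.1]
side bearing [array([525.3, 142. ]), np.float64(26.7)]
scene lamp SN 213 [array([-32.2,   1.2]), array([54.4, 28.8]), np.float64(3.1)] [153.4 180.1]
scene bearing [array([525.2, 141.4]), np.float64(27.3)]
```

View pics/fin.png

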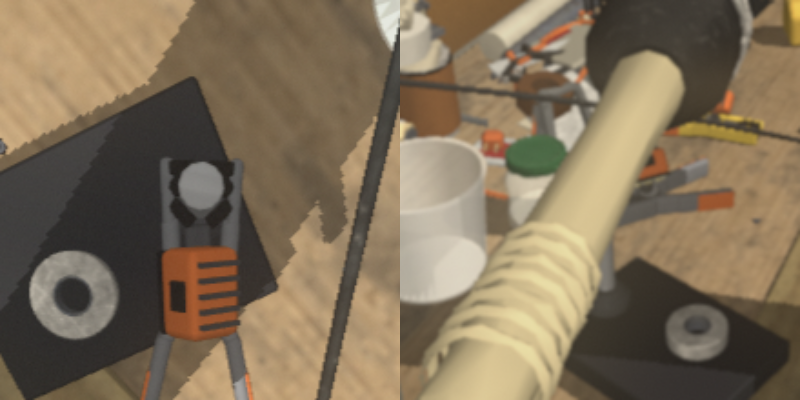

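The clip is seated in its notches round the column at z≈130, level within about 1.3°. The lamp faces the bearing, the bearing hasn't moved and the gripper is clear, so I'm handing in.

```bash
python3 -c "
from plant import manip
print(manip.job_done())"
```

```text
the job is handed in; nothing more can be done
None
```

The orange-lamp clip light is clipped level on the column's upper half (middle at z≈130 mm), seated in the jaws' notches with the lamp facing the unmoved bearing; the job was handed in at about 27 s, after a first, too-low clip-on was redone.

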